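# Stow the lens rear cap behind the push-push hatch

## Robot

A 6-joint arm with a two-finger parallel gripper is mounted at the origin on the work surface. World frame = base frame: x ahead of the robot, y to its left, z up, the work surface at z = 0. Lengths are in m, angles in degrees, forces in N, time in s.
With the tool pointing down it reaches from about 0.4 to 0.825 m from the base axis. Payload 7 kg.
Tool frame: the origin (TCP) lies at the very end of the fingers, on their centre line; the grasp point (between the pads) lies 19 mm behind it; x points along the fingers, y is the direction in which the jaws open and shut, and the axes are right-handed (so a half turn about x gives the same grasp; the last joint's range is limited). The gripper opens to 88 mm and grips with 3 to 60 N. Pads are 19 mm wide; open, the fingers measure 130 mm over their backs; the gripper's body (78 mm by 193 mm) begins 47 mm behind the grasp point.
Start: joints at [16.507, 20.546, 0.682, 0, -70.136, -16.507], TCP at [0.675, -0, 0.227] pointing down, gripper open.
Joint ranges: [-176.03, 176.03], [-82.01, 121.73], [-58.28, 71.71], [-173.87, 95.51], [-174.79, -0.11], [-173.66, 173.66]. Speed limits (degrees/s): [136.94, 136.94, 172.46, 180, 180, 180].

## Interface

Orientations are given as [roll, pitch, yaw] about the fixed x, y, z axes, in that order (R = Rz(yaw) Ry(pitch) Rx(roll)).
In Python, from plant import monitor, eyes, ticket gives the robot as it stands. The module is installed in compiled form; this text tells all that it offers.
- The arm moves only by the shell command python3 -m crank 'ROWS'. ROWS is JSON, a list of rows, each an object with "linear": the shift along the world's x, y, z in units of 60 mm (1.0 is 60 mm), a list of three; "rot": the turn, a rotation vector about the world's x, y, z in units of 5 degrees (1.0 is 5 degrees), a list of three; "hand": the opening, from 0 (shut) to 1 (fully open). In form: [{"linear": [tx, ty, tz], "rot": [ax, ay, az], "hand": hand}, ...]. A call has 1 to 20 rows; each row shifts and turns the pose as measured when the row begins; what a row does not reach is not made up. A row lasts 1/8 s, in which the tool goes at most 62.5 mm and 10.7 degrees, less where a joint would pass 70% of its speed; a pose out of reach is approached as far as the arm can. A call is refused whole if a number of a shift passes 1 or a number of a turn 1, either way. A call with a gripper value outside its range is refused whole. The fingers move at their own pace and stop on an object; the grip force is fixed at half the most. Time passes only in rows, so rows that do not move let the fingers close. It gives the time, the measured TCP pose, the force and the opening at its end, in the units of the state.
- monitor.get_obs(): the state, without advancing time (a new reading comes with each control period).
- eyes.snapshot(name): name is "scene" or "side" or "wrist"; returns a dict with "image" (400x640x3 uint8, red, green, blue), "depth" (400x640 float32, m along the optical axis (not along the pixel's ray), 0 where there is no reading), "K" (3x3 intrinsics, pixels), "camera_from_world" (4x4, takes a point from world to camera coordinates); the wrist camera has in their place "hand_eye" (4x4, takes a point from camera to tool coordinates, whose origin is the TCP and whose axes are the tool frame's). Camera axes: x right, y up, looking along -z (the intrinsics and any distortion apply to the point x, -y, -z); pixel columns grow to the right and rows downward; lengths in m; the calibration is good to about 2 mm. A picture is of the moment at which its call begins: read the wrist's pose just before it.
- ticket.close_job(): hands the job in, once; it reports no verdict.
The state is a dict: "clock": time; "joint_pos": joint angles; "qvel": joint speeds; "tau": joint torques, N m; "tool_pos": TCP position; "orientation": TCP orientation; "force": force on the tool from outside, world axes, zero at the start; "moment": the same for the moment, N m; "opening": finger opening in m.
Only numpy, scipy, OpenCV 4.12 (cv2) and the standard library are available. Lean on these libraries where they do the work, as an engineer would, in place of code of your own. Each camera call takes 0.05 s, during which the arm holds its last target.

## Task

Press the accessory box's push-push hatch down to its click so that it springs open, then set (do not drop) the grey lens rear cap flat inside, open side up as it lies now. Swing the hatch down and press it to its click again so that it stays shut with the cap inside. Press gently, feeling for the stop, and leave everything else on the shelf where it is.

Things in the scene. Friction and masses are not known exactly. Their poses are not given: they have to be found in the camera images.
- box: Grey painted open-topped accessory box, 150 (x) x 200 (y) x 60 mm high, fixed to the shelf, walls and floor 6 mm thick, so the well inside is 138 x 188 mm and its floor lies 6 mm above the shelf. Origin: centre of the underside; x points from the front wall to the hinged back, y along the hinge, z up. Its mouth is covered by the flat aluminium hatch.
- hatch (a joint): Hatch angle, rad: 0 latched shut (level, underside 17 mm above the rim), below 0 pressed, positive = front edge swinging up, 1.5 fully open. The hatch is an aluminium plate 212 mm wide, 6 mm thick, 6 to 155 mm in front of the hinge line, edges turned down 16 mm. A damped spring opens it by itself in 2 to 3 s once the catch lets go; closing takes 2.5 N at the front edge when open, 4.5 N near shut.
- hatch_press (a point): Where to press: on the hatch's upper face, mid-width, 125 mm in front of the hinge line; moves with the hatch; 83 mm above the shelf when shut. Here the hatch gives way at about 4.5 N, sinks, and meets a firm, slightly springy stop (about 15 N per mm) 4 to 11 mm below its shut level; how deep differs each time and cannot be seen. Nearer the hinge it takes more force.
- hatch_edge (a point): Middle of the hatch's front edge, upper face, 155 mm in front of the hinge line; moves with the hatch. The catch clicks over only when the hatch is pressed to the firm stop (about 10 to 13 N felt in all), then let go: from shut it springs open; from open it rises back a few mm to 0 and stays. Let up short of the stop, nothing changes. More than 22 N on the hatch at any moment breaks the catch.
- hatch_hinge (a point): Middle of the hinge line, fixed to the box, 72 mm behind the box's origin (box +x) and 77 mm above the shelf; the hatch's underside lies at this level when shut, its upper face 6 mm further out. Frame as the box: hinge along y.
- cap: The lens rear cap: a plain grey plastic cup, 56 mm across and 22 mm high, wall 4 mm, open side up, 25 to 50 g, loose. Origin: centre of the underside. It lies on one of three spots to the robot's right, among the front cap and the prism.
- front_cap: Bystander: flat black front lens cap, a disc 72 mm across and 9 mm thick. Origin: centre of the underside.
- prism: Bystander: clear glass prism standing on end, triangular, 65 mm tall, corners 24 mm from its axis. Origin: centre of the underside.
- cage: Bystander: black open camera cage of bars, 55 x 135 x 101 mm high. Origin: centre of the underside.
- bottle: Bystander: stainless bottle with twist cap, 68 mm across, 226 mm tall. Origin: centre of the underside.
- lens: Bystander: black lens standing on end, 78 mm across, 85 mm tall. Origin: centre of the underside.
- camera: Bystander: compact black camera, 108 mm wide, 62 mm tall, standing on a fixed white turntable (170 mm across, 26 mm high). Origin: centre of the camera's underside.

How it is judged:
By the outcome, as a careful person would: the job done as asked, in the order asked, and still so for the second after the job is handed in, with the robot touching nothing.
It also fails if it takes over 70 s, if anything falls off the work surface, if the arm or the gripper's body presses on something with over 40 N, if the wrist force passes 120 N, or if a joint passes its speed limit or range.

## Working session

There is one attempt and no reset: what is moved stays moved. The work goes in short steps, Python scripts to look and compute and a shell command to move; the robot and the scene stay as the last step left them, time stands still between calls to the robot, and variables do not carry over. Pictures are saved under pics/ and viewed, and the job is handed in when it is done.

```bash
mkdir -p pics
cat > h.py <<'E'
import numpy as np, cv2
from plant import monitor, eyes, ticket
from scipy.spatial.transform import Rotation as R
def save(im,n): cv2.imwrite('pics/'+n,im[:,:,::-1])
def cloud(s):
    d=s['depth'];K=s['K'];v,u=np.mgrid[:d.shape[0],:d.shape[1]]
    X=(u-K[0,2])/K[0,0]*d;Y=(v-K[1,2])/K[1,1]*d
    P=np.stack([X,-Y,-d],-1)
    return P
def world(s,obs=None):
    P=cloud(s)
    if 'camera_from_world' in s: T=np.linalg.inv(s['camera_from_world'])
    else:
        W=np.eye(4);W[:3,:3]=R.from_euler('xyz',obs['orientation'],degrees=True).as_matrix();W[:3,3]=obs['tool_pos'];T=W@s['hand_eye']
    Q=P@T[:3,:3].T+T[:3,3]
    Q[s['depth']<=0]=np.nan
    return Q
E
python3 - <<'E'
from h import *
o=monitor.get_obs();print(o)
for n in ['scene','side','wrist']:
    s=eyes.snapshot(n);save(s['image'],n+'0.png');np.savez('pics/'+n+'0.npz',**s)
    print(n,s['K'],[ (k,np.shape(v)) for k,v in s.items()])
E
```

```text
{'clock': 0.0, 'joint_pos': array([ 1.65053522e+01,  2.05904214e+01,  6.33213598e-01, -1.92490832e-02,
       -7.01329706e+01, -1.65066438e+01]), 'qvel': array([ 0.05734792, -0.09309227, -0.02095499, -0.0027227 ,  0.11493244,
       -0.05315689]), 'tau': array([-8.00930356e-04, -5.82726967e+01,  2.93058443e+01,  6.99745238e+00,
        6.93249181e-03, -2.06530804e-04]), 'tool_pos': array([ 6.74524862e-01, -4.66377811e-05,  2.25632586e-01]), 'orientation': array([  95.16173796,   89.90802342, -174.84610941]), 'force': array([-0.40566518, -0.42319138,  0.37645723]), 'moment': array([ 0.05135011,  0.02090787, -0.01356455]), 'opening': 0.08758085554390765}
scene [[386.18301268   0.         318.00390644]
 [  0.         386.18301268 193.81863466]
 [  0.           0.           1.        ]] [('image', (400, 640, 3)), ('depth', (400, 640)), ('K', (3, 3)), ('camera_from_world', (4, 4))]
side [[389.90650392   0.         322.96487939]
 [  0.         389.90650392 203.78242735]
 [  0.           0.           1.        ]] [('image', (400, 640, 3)), ('depth', (400, 640)), ('K', (3, 3)), ('camera_from_world', (4, 4))]
wrist [[346.51433317   0.         320.29202791]
 [  0.         346.51433317 198.44143347]
 [  0.           0.           1.        ]] [('image', (400, 640, 3)), ('depth', (400, 640)), ('K', (3, 3)), ('hand_eye', (4, 4))]
```

View pics/scene0.png

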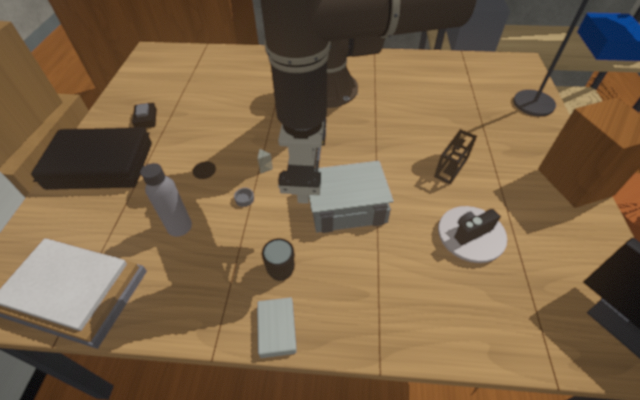

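View pics/side0.png

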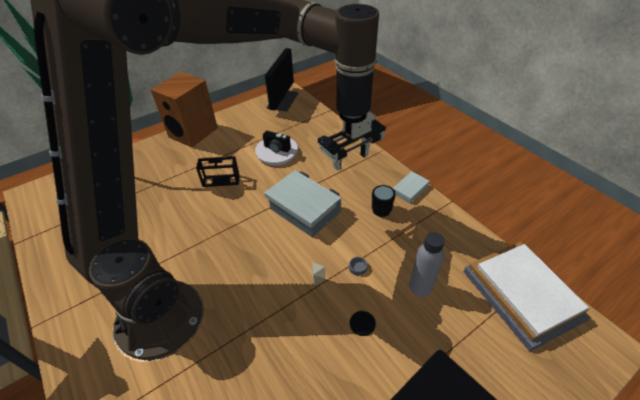

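View pics/wrist0.png

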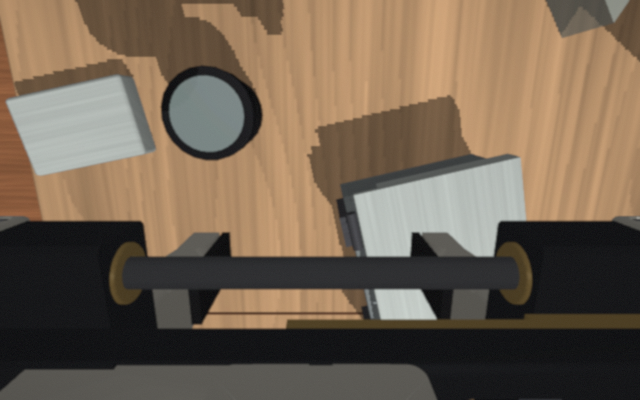

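The scene view shows the cap at (244,198), the prism at (264,160) and the front cap at (204,170). The hatch is around (350,187), with its dark hinges on the far (+x) side. Next I'll measure these.

Run:
```python
from h import *
for n in ['scene','side']:
    s=dict(np.load(f'pics/{n}0.npz'));Q=world(s);z=Q[...,2]
    def show(nm,u,v): print(n,nm,np.round(Q[v,u],3))
    if n=='scene':
        for nm,u,v in [('cap',244,198),('prism',264,160),('fc',204,170),('hatch',355,187),('lens',278,250),('table',300,300),('bottle',155,172),('cage',458,155),('cam',475,222)]: show(nm,u,v)
    # hatch plane
    roi=(z>0.072)&(z<0.092)&(Q[...,0]>0.5)&(Q[...,0]<0.85)&(Q[...,1]>-0.12)&(Q[...,1]<0.25)
    cnt,lab,st,_=cv2.connectedComponentsWithStats(roi.astype(np.uint8))
    i=1+np.argmax(st[1:,4]);p=Q[lab==i];print('hatch',len(p),p.mean(0).round(4),'z med',np.median(p[:,2]).round(4))
    r=cv2.minAreaRect((p[:,:2]*1000).astype(np.float32));print(r);print(cv2.boxPoints(r).round(1).tolist())
    # low objects right
    m=(z>0.006)&(z<0.12)&(Q[...,0]>0.35)&(Q[...,0]<0.85)&(Q[...,1]>-0.4)&(Q[...,1]<0.3)
    cnt,lab,st,c=cv2.connectedComponentsWithStats(m.astype(np.uint8))
    for i in range(1,cnt):
        if st[i,4]>40:
            p=Q[lab==i];print(st[i].tolist(),p.min(0).round(3),p.max(0).round(3))
```

```text
scene cap [ 0.553 -0.201  0.007]
scene prism [ 0.44  -0.157  0.051]
scene fc [ 0.454 -0.346  0.008]
scene hatch [0.555 0.113 0.083]
scene lens [ 0.767 -0.062  0.088]
scene table [ 0.848 -0.005  0.002]
scene bottle [ 0.664 -0.348  0.225]
scene cage [0.33  0.436 0.002]
scene cam [0.655 0.407 0.092]
hatch 2739 [0.5719 0.1026 0.0835] z med 0.0838
((577.5193481445312, 104.41215515136719), (216.14833068847656, 154.4727020263672), 89.93326568603516)
[[500.20001220703125, -3.5999999046325684], [654.5999755859375, -3.799999952316284], [654.9000244140625, 212.39999389648438], [500.3999938964844, 212.60000610351562]]
[258, 149, 15, 23, 246] [ 0.41  -0.172  0.006] [ 0.449 -0.136  0.07 ]
[193, 161, 23, 18, 300] [ 0.414 -0.382  0.006] [ 0.486 -0.312  0.014]
[309, 160, 85, 73, 4474] [ 0.45  -0.009  0.006] [0.657 0.212 0.089]
[234, 187, 21, 19, 233] [ 0.524 -0.226  0.006] [ 0.581 -0.171  0.026]
[155, 196, 37, 40, 777] [ 0.638 -0.382  0.006] [ 0.695 -0.324  0.12 ]
[262, 238, 33, 42, 1121] [ 0.73  -0.1    0.006] [ 0.808 -0.023  0.091]
hatch 1737 [0.5605 0.0832 0.0835] z med 0.0838
((556.428466796875, 97.57141876220703), (162.94296264648438, 216.05018615722656), 13.481136322021484)
[[452.0, 183.60000610351562], [502.3999938964844, -26.5], [660.7999877929688, 11.5], [610.5, 221.60000610351562]]
[264, 170, 77, 66, 2996] [ 0.448 -0.027  0.006] [0.653 0.276 0.089]
[371, 185, 24, 31, 610] [ 0.726 -0.101  0.006] [ 0.85  -0.021  0.092]
[348, 256, 19, 19, 212] [ 0.521 -0.227  0.006] [ 0.577 -0.158  0.027]
[409, 261, 30, 35, 566] [ 0.621 -0.393  0.006] [ 0.673 -0.332  0.12 ]
[311, 262, 14, 23, 217] [ 0.405 -0.174  0.006] [ 0.447 -0.121  0.069]
[349, 310, 26, 25, 483] [ 0.409 -0.383  0.006] [ 0.479 -0.312  0.015]
```

Run:
```python
from h import *
a=cv2.imread('pics/scene0.png')[150:245,290:410];b=cv2.imread('pics/side0.png')[160:245,250:355]
a=cv2.resize(a,(480,380),interpolation=2);b=cv2.resize(b,(469,380),interpolation=2)
cv2.imwrite('pics/z0.png',np.hstack([a,b])[:, :800] if 0 else cv2.resize(np.hstack([a,b]),(800,320)))
s=dict(np.load('pics/side0.npz'));Q=world(s);z=Q[...,2]
roi=(abs(z-.0837)<0.003)&(Q[...,0]>0.4)&(Q[...,0]<0.7)&(Q[...,1]>-0.06)&(Q[...,1]<0.25)
roi=cv2.morphologyEx(roi.astype(np.uint8),cv2.MORPH_OPEN,np.ones((3,3)))
c=max(cv2.findContours(roi,0,cv2.CHAIN_APPROX_NONE)[0],key=cv2.contourArea)[:,0]
p=Q[c[:,1],c[:,0]];r=cv2.minAreaRect((p[:,:2]*1000).astype(np.float32));print(r,cv2.boxPoints(r).round(1).tolist())
ap=cv2.approxPolyDP(c[:,None],4,True)[:,0];print([(a.tolist(),Q[a[1],a[0]].round(4).tolist()) for a in ap])
```

```text
((548.5623168945312, 94.72289276123047), (159.18397521972656, 214.1135711669922), 13.161873817443848) [[446.70001220703125, 180.8000030517578], [495.3999938964844, -27.600000381469727], [650.4000244140625, 8.600000381469727], [601.7000122070312, 217.10000610351562]]
[([265, 191], [0.4554, 0.1827, 0.082]), ([278, 199], [0.4696, 0.1204, 0.0862]), ([279, 190], [0.4946, 0.1558, 0.0848]), ([284, 206], [0.4709, 0.0858, 0.0814]), ([290, 203], [0.4927, 0.0835, 0.0839]), ([307, 222], [0.4927, -0.0156, 0.0817]), ([339, 198], [0.6351, 0.0073, 0.0827]), ([322, 186], [0.6218, 0.0851, 0.0848]), ([318, 190], [0.6012, 0.0794, 0.0825]), ([305, 174], [0.6096, 0.1707, 0.0838]), ([295, 171], [0.5902, 0.2054, 0.0833]), ([286, 182], [0.5352, 0.177, 0.0827]), ([283, 178], [0.5373, 0.2002, 0.0829]), ([270, 187], [0.4768, 0.1849, 0.0866]), ([274, 193], [0.474, 0.1541, 0.0843])]
```

View pics/z0.png

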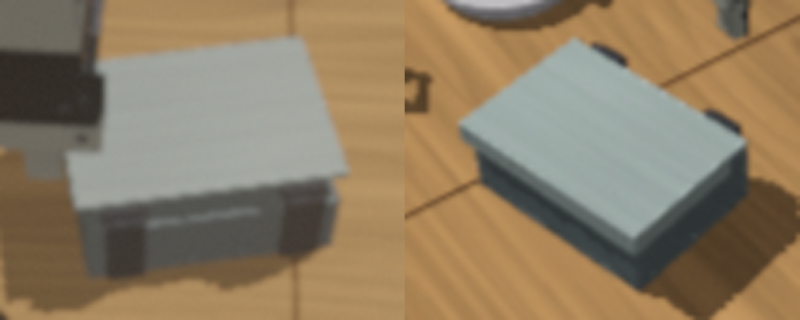

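The zoom shows the hinges on the far (+x) side, so the front edge faces the robot. I'll cast rays through the hatch corners onto z = 0.083.

Run:
```python
from h import *
def ray(n,u,v,z):
    s=np.load(f'pics/{n}0.npz');K=s['K'];T=np.linalg.inv(s['camera_from_world'])
    d=T[:3,:3]@np.array([(u-K[0,2])/K[0,0],-(v-K[1,2])/K[1,1],-1]);o=T[:3,3]
    return (o+d*(z-o[2])/d[2])[:2]
for n,L in [('side',[(295.2,170.1),(340.5,198.5),(310.8,224.2),(264.4,193.7)]),('scene',[(379,161),(393.2,201.3),(312,211.7)])]:
    P=np.array([ray(n,u,v,.083) for u,v in L]);print(n,P.round(4).tolist())
    print([ (np.linalg.norm(b-a).round(4),np.degrees(np.arctan2(*(b-a)[::-1])).round(1)) for a,b in zip(P,P[1:])])
s=dict(np.load('pics/side0.npz'))
for n in ['scene','side']:
    s=dict(np.load(f'pics/{n}0.npz'));Q=world(s);z=Q[...,2]
    m=(z>.012)&(z<.035)&(abs(Q[...,0]-.551)<.05)&(abs(Q[...,1]+.199)<.05)
    p=Q[m];print(n,'cap',cv2.minEnclosingCircle((p[p[:,2]>.018][:,:2]*1000).astype(np.float32)),p[:,2].max())
```

```text
side [[0.5936, 0.2093], [0.6375, 0.0023], [0.4966, -0.031], [0.447, 0.1717]]
[(np.float64(0.2116), np.float64(-78.0)), (np.float64(0.1447), np.float64(-166.7)), (np.float64(0.2086), np.float64(103.8))]
scene [[0.4536, 0.1787], [0.5971, 0.2127], [0.6455, 0.0066]]
[(np.float64(0.1475), np.float64(13.3)), (np.float64(0.2117), np.float64(-76.8))]
scene cap ((552.1112670898438, -199.6562957763672), 28.864665985107422) 0.02609105729609884
side cap ((550.7723388671875, -199.4293212890625), 29.997577667236328) 0.026518573526252975
```

```bash
python3 - <<'E'
from h import *
o=monitor.get_obs();M=R.from_euler('xyz',o['orientation'],degrees=True).as_matrix();print(M.round(3));print(np.load('pics/wrist0.npz')['hand_eye'].round(3))
E
python3 -m crank '[{"linear":[-1,0.7,0],"rot":[0,0,-1],"hand":0},{"linear":[-1,0.63,0],"rot":[0,0,-1],"hand":0},{"linear":[-0.87,0,-0.5],"rot":[0,0,-1],"hand":0},{"linear":[0,0,-0.5],"rot":[0,0,-1],"hand":0}]'
```

```text
[[-0.001 -1.     0.   ]
 [-0.     0.     1.   ]
 [-1.     0.001 -0.   ]]
[[ 0.     0.25  -0.968 -0.158]
 [ 1.    -0.001  0.    -0.   ]
 [-0.001 -0.968 -0.25  -0.067]
 [ 0.     0.     0.     1.   ]]
clock: 0.65
tool_pos: [0.5139, 0.071, 0.1638]
orientation: [50.6, 89.9, 119.9]
force: [0.4, -0.0, 0.8]
opening: 0.0537
```

```bash
python3 -m crank '[{"linear":[-0.1,0.1,-0.5],"rot":[0,0,-1],"hand":0},{"linear":[0,0,-0.3],"rot":[0,0,-1],"hand":0},{"linear":[0,0,0],"rot":[0,0,-1],"hand":0},{"linear":[0,0,0],"rot":[0,0,-1],"hand":0},{"linear":[0,0,0],"rot":[0,0,-1],"hand":0},{"linear":[0,0,0],"rot":[0,0,-1],"hand":0},{"linear":[0,0,0],"rot":[0,0,-1],"hand":0},{"linear":[0,0,0],"rot":[0,0,-1],"hand":0},{"linear":[0,0,0],"rot":[0,0,-1],"hand":0},{"linear":[0,0,0],"rot":[0,0,-1],"hand":0},{"linear":[0,0,0],"rot":[0,0,-1],"hand":0},{"linear":[0,0,0],"rot":[0,0,0],"hand":0}]'
python3 - <<'E'
from h import *
o=monitor.get_obs();M=R.from_euler('xyz',o['orientation'],degrees=True).as_matrix()
print(M.round(3),'zdir',np.degrees(np.arctan2(M[1,2],M[0,2])),o['joint_pos'].round(1),o['tool_pos'],o['force'],o['opening'])
E
```

```text
clock: 2.15
tool_pos: [0.5032, 0.0762, 0.1108]
orientation: [143.6, 89.6, 156.2]
force: [-0.1, -0.9, -0.1]
opening: 0.0003
[[-0.006 -0.217  0.976]
 [ 0.003  0.976  0.217]
 [-1.     0.004 -0.005]] zdir 12.532517224047576 [  30.5   11.5  -28.6   -0.4  -50.1 -107.7] [0.50316983 0.07623968 0.11082417] [-0.11659422 -0.85460366 -0.10854911] 0.0002616944633666535
```

```bash
python3 -m crank '[{"linear":[0,0.06,-0.2],"rot":[0,0,0],"hand":0},{"linear":[0,0,-0.15],"rot":[0,0,0],"hand":0},{"linear":[0,0,0],"rot":[0,0,0],"hand":0}]'
python3 -m crank '[{"linear":[0,0,-0.03],"rot":[0,0,0],"hand":0},{"linear":[0,0,-0.03],"rot":[0,0,0],"hand":0},{"linear":[0,0,0],"rot":[0,0,0],"hand":0}]'
```

```text
clock: 2.52
tool_pos: [0.5027, 0.08, 0.0878]
orientation: [148.9, 89.6, 161.6]
force: [0.3, -0.4, 0.7]
opening: 0.0001
clock: 2.9
tool_pos: [0.5028, 0.08, 0.0839]
orientation: [150.4, 89.6, 163.1]
force: [0.5, -0.8, -0.7]
opening: 0.0005
```

```bash
for i in 1 2 3 4; do python3 -m crank '[{"linear":[0,0,-0.02],"rot":[0,0,0],"hand":0}]' | grep -E 'pos|force'; done
```

```text
tool_pos: [0.503, 0.08, 0.0831]
force: [-3.1, -0.5, 6.0]
tool_pos: [0.5029, 0.08, 0.0823]
force: [-2.4, 0.5, 3.8]
tool_pos: [0.503, 0.08, 0.0816]
force: [-2.6, 0.6, 5.2]
tool_pos: [0.5029, 0.08, 0.0808]
force: [-2.3, 0.1, 4.9]
```

```bash
python3 -m crank '[{"linear":[0,0,-0.02],"rot":[0,0,0],"hand":0}]' | grep -E 'pos|force'
python3 -m crank '[{"linear":[0,0,-0.01],"rot":[0,0,0],"hand":0}]' | grep -E 'pos|force'
python3 -m crank '[{"linear":[0,0,-0.01],"rot":[0,0,0],"hand":0}]' | grep -E 'pos|force'
```

```text
tool_pos: [0.5029, 0.08, 0.0801]
force: [-2.1, 0.6, 5.0]
tool_pos: [0.5029, 0.08, 0.0799]
force: [-2.4, 0.2, 5.0]
tool_pos: [0.5029, 0.0799, 0.0798]
force: [-2.4, -0.1, 6.0]
```

```bash
python3 -m crank '[{"linear":[0,0,-0.01],"rot":[0,0,0],"hand":0}]' | grep -E 'pos|force'
python3 -m crank '[{"linear":[0,0,-0.01],"rot":[0,0,0],"hand":0}]' | grep -E 'pos|force'
```

```text
tool_pos: [0.5029, 0.0799, 0.0797]
force: [-2.2, 0.2, 6.6]
tool_pos: [0.5029, 0.08, 0.0797]
force: [-2.4, 0.5, 6.7]
```

```bash
python3 -m crank '[{"linear":[0,0,-0.015],"rot":[0,0,0],"hand":0}]' | grep -E 'pos|force'
```

```text
tool_pos: [0.5029, 0.08, 0.0795]
force: [-3.8, 0.9, 7.7]
```

```bash
python3 -m crank '[{"linear":[0,0,-0.02],"rot":[0,0,0],"hand":0}]' | grep -E 'pos|force'
```

```text
tool_pos: [0.5029, 0.0799, 0.0791]
force: [-4.7, 1.1, 10.4]
```

```bash
python3 -m crank '[{"linear":[0,0,-0.02],"rot":[0,0,0],"hand":0}]' | grep -E 'pos|force'
```

```text
tool_pos: [0.5029, 0.08, 0.0787]
force: [-3.7, -0.2, 9.9]
```

```bash
python3 -m crank '[{"linear":[0,0,-0.02],"rot":[0,0,0],"hand":0}]' | grep -E 'pos|force'
```

```text
tool_pos: [0.5029, 0.0799, 0.0784]
force: [-4.4, 0.2, 10.0]
```

```bash
python3 -m crank '[{"linear":[0,0,-0.025],"rot":[0,0,0],"hand":0}]' | grep -E 'pos|force'
```

```text
tool_pos: [0.5029, 0.0799, 0.0778]
force: [-5.7, 0.7, 11.7]
```

```bash
python3 -m crank '[{"linear":[0,0,0.1],"rot":[0,0,0],"hand":0},{"linear":[-0.1,0,0.7],"rot":[0,0,0],"hand":0},{"linear":[-0.1,0,1],"rot":[0,0,0],"hand":0}]'
python3 - <<'E'
from h import *
s=eyes.snapshot('side');save(s['image'],'side1.png')
E
```

```text
clock: 5.03
tool_pos: [0.4885, 0.0788, 0.1849]
orientation: [168.8, 89.5, -178.3]
force: [1.9, 1.2, 0.5]
opening: 0.0005
```

View pics/side1.png

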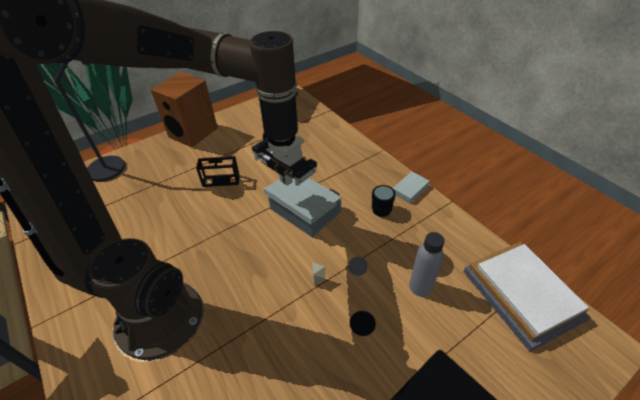

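```bash
python3 -m crank '[{"linear":[0,0,0],"rot":[0,0,0],"hand":0},{"linear":[0,0,0],"rot":[0,0,0],"hand":0}]'
python3 - <<'E'
from h import *
s=eyes.snapshot('side');save(s['image'],'side2.png');Q=world(s)
for u,v in [(285,205),(272,192),(300,212),(330,200),(300,183)]: print(Q[v,u].round(3))
E
```

```text
clock: 5.32
tool_pos: [0.4924, 0.0802, 0.1957]
orientation: [34.7, 89.6, 47.7]
force: [0.0, -0.5, -1.1]
opening: 0.0004
[0.506 0.149 0.01 ]
[0.46  0.137 0.111]
[0.53 0.09 0.01]
[0.599 0.009 0.094]
[0.563 0.13  0.098]
```

```bash
python3 -m crank '[{"linear":[0,-0.8,0.6],"rot":[0,0,0],"hand":0},{"linear":[0.1,-1,0.2],"rot":[0,0,0],"hand":0.9},{"linear":[0.3,-1,0],"rot":[0,0,0],"hand":0.9},{"linear":[0.3,-1,-0.3],"rot":[0,0,0],"hand":0.9},{"linear":[0.3,-0.9,-0.5],"rot":[0,0,0],"hand":0.9},{"linear":[0,0,-0.5],"rot":[0,0,0],"hand":0.9},{"linear":[0,0,0],"rot":[0,0,0],"hand":0.9}]'
python3 - <<'E'
from h import *
o=monitor.get_obs();s=eyes.snapshot('wrist');save(s['image'],'w1.png');Q=world(s,o)
z=Q[...,2];m=(z>.019)&(z<.032)&(abs(Q[...,0]-.551)<.06)&(abs(Q[...,1]+.2)<.06)
p=Q[m];print(len(p),cv2.minEnclosingCircle((p[:,:2]*1000).astype(np.float32)),p[:,2].max(),np.median(p[:,2]));print(o['tool_pos'],o['orientation'])
s=eyes.snapshot('side');save(s['image'],'side3.png')
E
```

```text
clock: 6.25
tool_pos: [0.5471, -0.2038, 0.1569]
orientation: [149.1, 89.3, 162.2]
force: [-0.3, -0.3, 0.7]
opening: 0.0549
849 ((552.8746337890625, -199.49981689453125), 27.901050567626953) 0.024245986791258056 0.021651972463753832
[ 0.54708262 -0.20375298  0.15691396] [149.12365651  89.30168103 162.19965567]
```

View pics/w1.png

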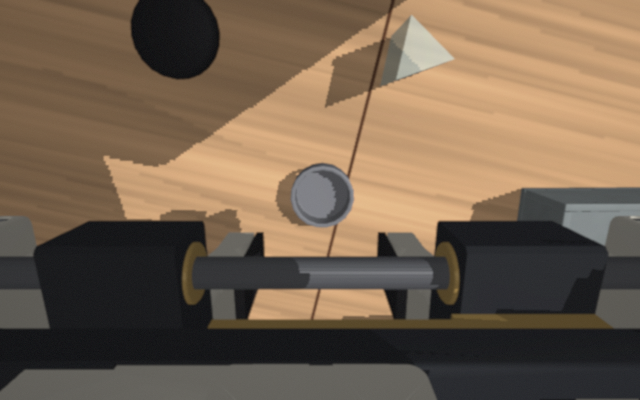

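View pics/side3.png

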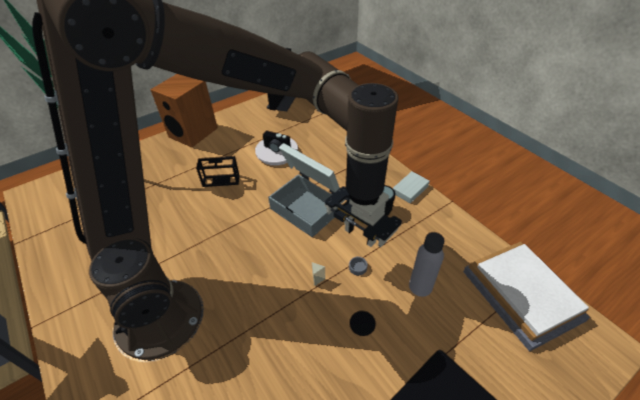

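```bash
python3 -m crank '[{"linear":[0.1,0.08,-0.6],"rot":[0,0,0],"hand":0.95},{"linear":[0,0,-0.8],"rot":[0,0,0],"hand":0.95},{"linear":[0,0,-0.4],"rot":[0,0,0],"hand":0.95},{"linear":[0,0,0],"rot":[0,0,0],"hand":0.95}]'
python3 - <<'E'
from h import *
o=monitor.get_obs();M=R.from_euler('xyz',o['orientation'],degrees=True).as_matrix();print(M.round(4))
E
```

```text
clock: 6.85
tool_pos: [0.5606, -0.1956, 0.0572]
orientation: [-6.9, 89.7, 6.7]
force: [1.0, 0.1, 0.7]
opening: 0.0831
[[ 5.60e-03 -2.35e-01  9.72e-01]
 [ 7.00e-04  9.72e-01  2.35e-01]
 [-1.00e+00 -7.00e-04  5.60e-03]]
```

```bash
python3 -m crank '[{"linear":[-0.13,-0.06,-0.25],"rot":[0,0,0],"hand":0.95},{"linear":[0,0,-0.15],"rot":[0,0,0],"hand":0.95},{"linear":[0,0,0],"rot":[0,0,0],"hand":0.95},{"linear":[0,0,0],"rot":[0,0,0],"hand":0.95}]'
```

```text
clock: 7.35
tool_pos: [0.5553, -0.1989, 0.0363]
orientation: [-14.1, 89.3, -0.4]
force: [0.6, -0.6, 0.5]
opening: 0.0831
```

```bash
python3 -m crank '[{"linear":[-0.05,-0.01,-0.25],"rot":[0,0,0],"hand":0.95},{"linear":[0,0,-0.2],"rot":[0,0,0],"hand":0.95},{"linear":[0,0,-0.08],"rot":[0,0,0],"hand":0.95},{"linear":[0,0,0],"rot":[0,0,0],"hand":0.95}]'
python3 - <<'E'
from h import *
o=monitor.get_obs();M=R.from_euler('xyz',o['orientation'],degrees=True).as_matrix();print(M.round(4))
s=eyes.snapshot('wrist');save(s['image'],'w2.png')
E
```

```text
clock: 7.85
tool_pos: [0.552, -0.1997, 0.0022]
orientation: [-14.1, 89.3, -0.4]
force: [-0.9, 0.9, 1.0]
opening: 0.0835
[[ 1.230e-02 -2.367e-01  9.715e-01]
 [-1.000e-04  9.716e-01  2.367e-01]
 [-9.999e-01 -3.000e-03  1.190e-02]]
```

View pics/w2.png

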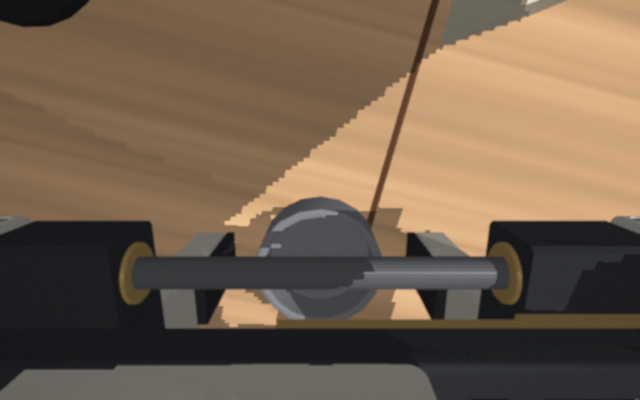

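The cap sits between the jaws at (320,260). I'll level the tool and close the fingers.

```bash
python3 -m crank '[{"linear":[0,0,0.03],"rot":[0,0.14,0],"hand":0.8},{"linear":[0,0,0],"rot":[0,0,0],"hand":0.4},{"linear":[0,0,0],"rot":[0,0,0],"hand":0.4},{"linear":[0,0,0],"rot":[0,0,0],"hand":0.4},{"linear":[0,0,0],"rot":[0,0,0],"hand":0.4}]'
```

```text
clock: 8.52
tool_pos: [0.5529, -0.1997, 0.0053]
orientation: [-24.4, 89.9, -10.7]
force: [0.2, -0.8, 0.2]
opening: 0.0545
```

```bash
python3 -m crank '[{"linear":[0,0,0.3],"rot":[0,0,0],"hand":0.4},{"linear":[0,0,0.7],"rot":[0,0,0],"hand":0.4},{"linear":[0,0,0.9],"rot":[0,0,0],"hand":0.4},{"linear":[-0.05,0.5,0.2],"rot":[0,0,0],"hand":0.4},{"linear":[-0.1,0.8,0],"rot":[0,0,0],"hand":0.4},{"linear":[-0.1,0.9,0],"rot":[0,0,0],"hand":0.4},{"linear":[-0.1,0.9,0],"rot":[0,0,0],"hand":0.4},{"linear":[-0.1,0.8,0],"rot":[0,0,0],"hand":0.4},{"linear":[0,0.4,0],"rot":[0,0,0],"hand":0.4},{"linear":[0,0,0],"rot":[0,0,0],"hand":0.4}]'
python3 - <<'E'
from h import *
o=monitor.get_obs();M=R.from_euler('xyz',o['orientation'],degrees=True).as_matrix();print(M.round(4))
s=eyes.snapshot('wrist');save(s['image'],'w3.png')
s=eyes.snapshot('side');save(s['image'],'s4.png')
E
```

```text
clock: 9.78
tool_pos: [0.5229, 0.0656, 0.1357]
orientation: [22.6, 89.8, 36.2]
force: [0.1, -1.3, -0.6]
opening: 0.0545
[[ 0.0023 -0.235   0.972 ]
 [ 0.0017  0.972   0.235 ]
 [-1.      0.0011  0.0027]]
```

View pics/w3.png

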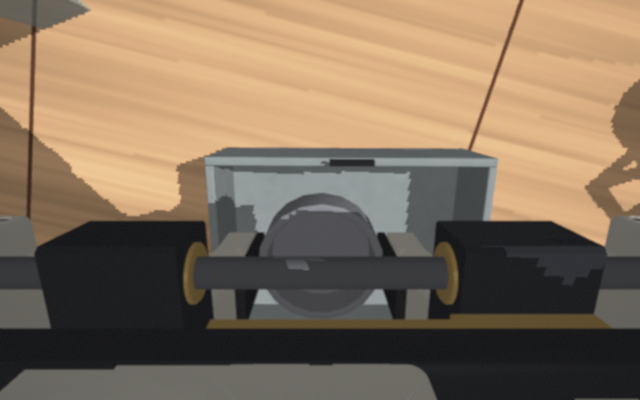

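View pics/s4.png

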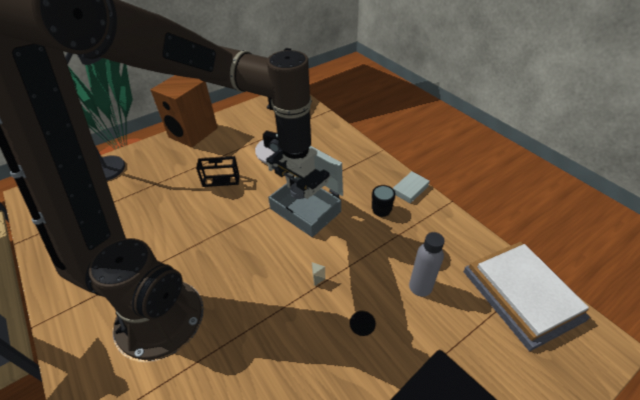

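```bash
python3 -m crank '[{"linear":[0.12,0.35,-0.1],"rot":[0,0,0],"hand":0.4},{"linear":[0,0,0],"rot":[0,0,0],"hand":0.4},{"linear":[0,0,0],"rot":[0,0,0],"hand":0.4}]'
python3 -m crank '[{"linear":[0,0,-0.4],"rot":[0,0,0],"hand":0.4},{"linear":[0,0,-0.4],"rot":[0,0,0],"hand":0.4},{"linear":[0,0,0],"rot":[0,0,0],"hand":0.4}]'
```

```text
clock: 10.25
tool_pos: [0.5305, 0.0841, 0.1288]
orientation: [27.8, 89.9, 41.1]
force: [0.2, -0.4, -0.1]
opening: 0.0543
clock: 10.62
tool_pos: [0.5309, 0.0828, 0.0802]
orientation: [19.5, 89.9, 32.7]
force: [0.5, -0.4, -0.4]
opening: 0.054
```

```bash
python3 -m crank '[{"linear":[0,0.05,-0.3],"rot":[0,0,0],"hand":0.4},{"linear":[0,0,-0.4],"rot":[0,0,0],"hand":0.4},{"linear":[0,0,-0.2],"rot":[0,0,0],"hand":0.4},{"linear":[0,0,0],"rot":[0,0,0],"hand":0.4}]'
```

```text
clock: 11.12
tool_pos: [0.5335, 0.0859, 0.0288]
orientation: [8.3, 89.6, 21.5]
force: [0.1, 0.5, -0.6]
opening: 0.0543
```

```bash
python3 -m crank '[{"linear":[-0.04,0,-0.15],"rot":[0,0.06,0],"hand":0.4},{"linear":[0,0,-0.08],"rot":[0,0,0],"hand":0.4},{"linear":[0,0,0],"rot":[0,0,0],"hand":0.4}]'
python3 - <<'E'
from h import *
o=monitor.get_obs();M=R.from_euler('xyz',o['orientation'],degrees=True).as_matrix();print(M[:,0].round(4))
E
```

```text
clock: 11.5
tool_pos: [0.5322, 0.0863, 0.0161]
orientation: [33.4, 89.7, 46.6]
force: [-0.7, 0.6, -1.1]
opening: 0.0541
[ 0.0036  0.0038 -1.    ]
```

```bash
for i in 1 2 3 4; do python3 -m crank '[{"linear":[0,0,-0.025],"rot":[0,0,0],"hand":0.4}]' | grep -E 'pos|force'; done
```

```text
tool_pos: [0.5324, 0.0864, 0.0148]
force: [0.7, -0.2, 0.4]
tool_pos: [0.5326, 0.0865, 0.0134]
force: [-0.5, -0.7, 0.1]
tool_pos: [0.5326, 0.0866, 0.0119]
force: [-0.3, -0.1, -0.5]
tool_pos: [0.5327, 0.0866, 0.0111]
force: [-8.3, 2.1, 23.9]
```

```bash
python3 -m crank '[{"linear":[0,0,0.005],"rot":[0,0,0],"hand":0.4},{"linear":[0,0,0],"rot":[0,0,0],"hand":0.8},{"linear":[0,0,0],"rot":[0,0,0],"hand":0.8},{"linear":[0,0,0],"rot":[0,0,0],"hand":0.8},{"linear":[0,0,0],"rot":[0,0,0],"hand":0.8}]'
python3 - <<'E'
from h import *
s=eyes.snapshot('wrist');save(s['image'],'w4.png')
E
```

```text
clock: 12.62
tool_pos: [0.5328, 0.0867, 0.0115]
orientation: [26.3, 89.6, 39.5]
force: [0.5, -0.5, -0.4]
opening: 0.0702
```

View pics/w4.png

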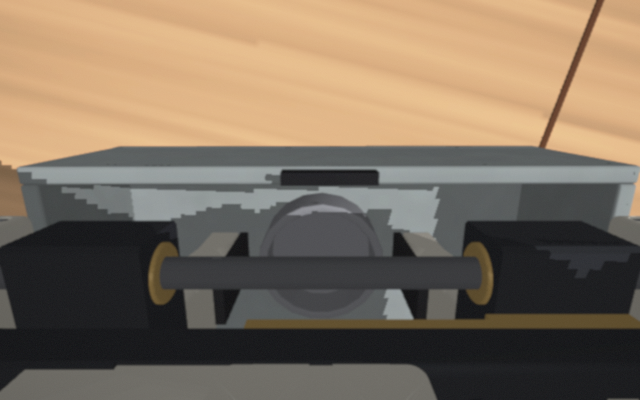

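The cap sits flat in the well at (320,260), released. Now I'll lift and go over and behind the hatch.

```bash
python3 -m crank '[{"linear":[0,0,0.15],"rot":[0,0,0],"hand":0.8},{"linear":[0,0,0.4],"rot":[0,0,0],"hand":0.8},{"linear":[0,0,0.8],"rot":[0,0,0],"hand":0.8},{"linear":[0,0,0.9],"rot":[0,0,0],"hand":0.5},{"linear":[0,0,0.9],"rot":[0,0,0],"hand":0},{"linear":[0,0,0.9],"rot":[0,0,0],"hand":0},{"linear":[0,0,0.9],"rot":[0,0,0],"hand":0},{"linear":[0,0,0.2],"rot":[0,0,0],"hand":0},{"linear":[0,0,0],"rot":[0,0,0],"hand":0}]'
python3 - <<'E'
from h import *
o=monitor.get_obs()
s=eyes.snapshot('wrist');save(s['image'],'w5.png');Q=world(s,o)
z=Q[...,2];x=(Q[...,:2]-[.6244,.1083])@[.974,.227]
m=(z>.11)&(z<.3)&(abs(x)<.12)&(abs(Q[...,1]-.1)<.2)
s2=eyes.snapshot('side');Q2=world(s2);save(s2['image'],'s5.png')
for q in (Q,Q2):
  z=q[...,2];x=(q[...,:2]-[.6244,.1083])@[.974,.227];y=(q[...,:2]-[.6244,.1083])@[-.227,.974]
  m=(z>.1)&(z<.26)&(abs(x)<.06)&(abs(y)<.12)
  print(m.sum(),[ (round(float(zz),2),x[m&(abs(z-zz)<.01)].min().round(3) if (m&(abs(z-zz)<.01)).any() else 0,np.median(x[m&(abs(z-zz)<.01)]).round(3),x[m&(abs(z-zz)<.01)].max().round(3) if (m&(abs(z-zz)<.01)).any() else 0) for zz in np.arange(.11,.26,.02)])
E
```

```text
clock: 13.8
tool_pos: [0.5293, 0.0844, 0.3355]
orientation: [19.6, 89.5, 32.9]
force: [0.0, -0.4, -1.5]
opening: 0.0159
871 [(0.11, np.float64(0.0), np.float64(0.001), np.float64(0.002)), (0.13, np.float64(-0.001), np.float64(0.0), np.float64(0.001)), (0.15, 0, np.float64(nan), 0), (0.17, 0, np.float64(nan), 0), (0.19, 0, np.float64(nan), 0), (0.21, 0, np.float64(nan), 0), (0.23, np.float64(-0.018), np.float64(-0.009), np.float64(-0.002)), (0.25, 0, np.float64(nan), 0)]
1537 [(0.11, np.float64(-0.019), np.float64(-0.002), np.float64(0.004)), (0.13, np.float64(-0.023), np.float64(-0.004), np.float64(0.002)), (0.15, np.float64(-0.024), np.float64(-0.005), np.float64(-0.001)), (0.17, np.float64(-0.025), np.float64(-0.007), np.float64(-0.001)), (0.19, np.float64(-0.025), np.float64(-0.008), np.float64(-0.002)), (0.21, np.float64(-0.026), np.float64(-0.009), np.float64(-0.003)), (0.23, np.float64(-0.029), np.float64(-0.018), np.float64(-0.003)), (0.25, 0, np.float64(nan), 0)]
  return _methods._mean(a, axis=axis, dtype=dtype,
  ret = ret.dtype.type(ret / rcount)
```

View pics/w5.png

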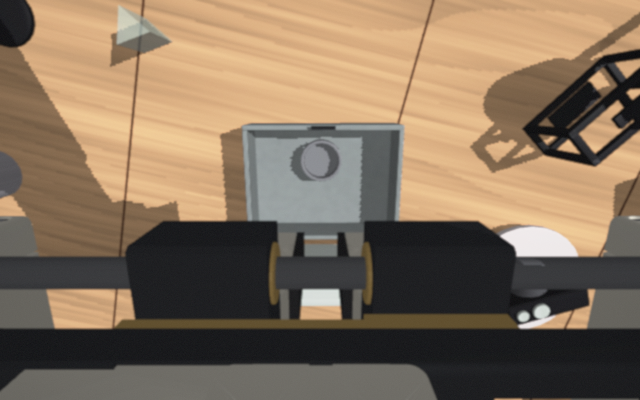

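View pics/s5.png

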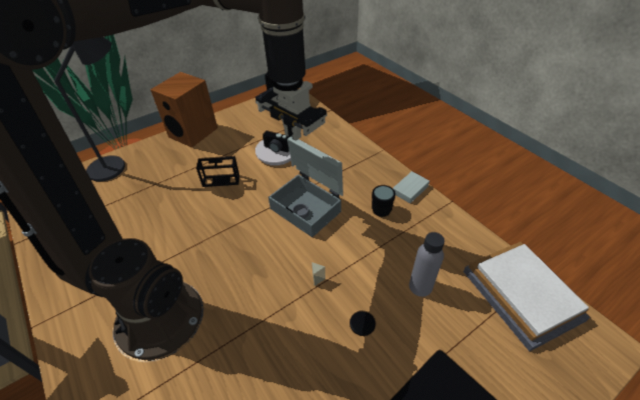

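```bash
python3 -m crank '[{"linear":[0.6,0.15,0],"rot":[0,0,0],"hand":0},{"linear":[0.8,0.2,0],"rot":[0,0,0],"hand":0},{"linear":[0.7,0.2,0],"rot":[0,0,0],"hand":0},{"linear":[0.2,0,0],"rot":[0,0,0],"hand":0},{"linear":[0,0,0],"rot":[0,0,0],"hand":0}]'
```

```text
clock: 14.52
tool_pos: [0.6676, 0.1173, 0.3242]
orientation: [173.5, 89.5, -173.3]
force: [-0.9, 0.5, -0.0]
opening: 0.0004
```

```bash
python3 -m crank '[{"linear":[0.08,0.03,-0.3],"rot":[0,0,0],"hand":0},{"linear":[0,0,-0.7],"rot":[0,0,0],"hand":0},{"linear":[0,0,-0.7],"rot":[0,0,0],"hand":0},{"linear":[0,0,-0.2],"rot":[0,0,0],"hand":0},{"linear":[0,0,0],"rot":[0,0,0],"hand":0}]'
python3 - <<'E'
from h import *
o=monitor.get_obs();M=R.from_euler('xyz',o['orientation'],degrees=True).as_matrix();print(M.round(4))
s=eyes.snapshot('side');save(s['image'],'s6.png')
E
```

```text
clock: 15.15
tool_pos: [0.6682, 0.1183, 0.2059]
orientation: [167.8, 89.5, -178.9]
force: [-0.0, 0.2, 0.7]
opening: 0.0002
[[-8.100e-03 -2.296e-01  9.733e-01]
 [-2.000e-04  9.733e-01  2.296e-01]
 [-1.000e+00  1.700e-03 -8.000e-03]]
```

View pics/s6.png

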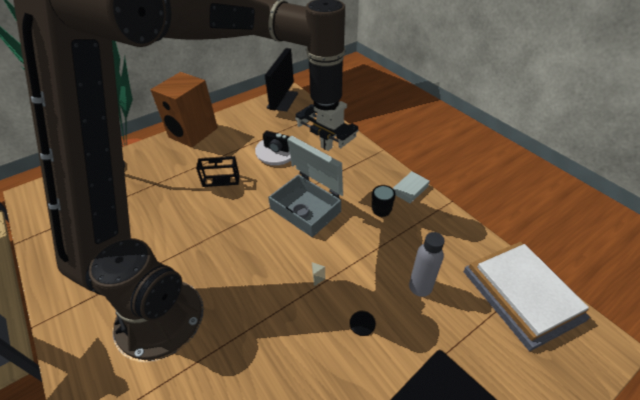

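```bash
cat > sh.py <<'E'
from h import *
o=monitor.get_obs();p=o['tool_pos'];d=p[:2]-[.6244,.1083];s=-(d@[.974,.227]);l=d@[-.227,.974];h=p[2]-.077
f=o['force'];print('t',round(o['clock'],2),'s %.4f lat %.4f h %.4f'%(s,l,h),'F',f.round(1),'|F|',np.linalg.norm(f).round(1))
M=R.from_euler('xyz',o['orientation'],degrees=True).as_matrix();print('axis',M[:,0].round(3))
for th in (80,75,70,65,60,50,40,30,20,10,5,0):
    t=np.radians(th);S=.135*np.cos(t)-.006*np.sin(t)-.01;H=.135*np.sin(t)+.006*np.cos(t)
    if H<h+.012: print(th,'ds %.4f dh %.4f units x %.2f y %.2f z %.2f'%(S-s,H-h,-(S-s)*.974/.06,-(S-s)*.227/.06,(H-h)/.06))
E
python3 -m crank '[{"linear":[-0.2,-0.04,0.05],"rot":[0,0,0],"hand":0},{"linear":[-0.2,-0.05,0.05],"rot":[0,0,0],"hand":0},{"linear":[-0.15,-0.04,0],"rot":[0,0,0],"hand":0},{"linear":[0,0,0],"rot":[0,0,0],"hand":0}]'; python3 sh.py
```

```text
clock: 15.7
tool_pos: [0.6345, 0.1105, 0.218]
orientation: [81.9, 89.8, 95.2]
force: [0.1, 0.1, 0.2]
opening: 0.0003
t 15.7 s -0.0103 lat -0.0001 h 0.1410 F [0.1 0.1 0.2] |F| 0.2
axis [-0.     0.003 -1.   ]
80 ds 0.0179 dh -0.0070 units x -0.29 y -0.07 z -0.12
75 ds 0.0295 dh -0.0091 units x -0.48 y -0.11 z -0.15
70 ds 0.0409 dh -0.0121 units x -0.66 y -0.15 z -0.20
65 ds 0.0520 dh -0.0161 units x -0.84 y -0.20 z -0.27
60 ds 0.0627 dh -0.0211 units x -1.02 y -0.24 z -0.35
50 ds 0.0825 dh -0.0337 units x -1.34 y -0.31 z -0.56
40 ds 0.0999 dh -0.0496 units x -1.62 y -0.38 z -0.83
30 ds 0.1143 dh -0.0683 units x -1.85 y -0.43 z -1.14
20 ds 0.1252 dh -0.0892 units x -2.03 y -0.47 z -1.49
10 ds 0.1323 dh -0.1117 units x -2.15 y -0.50 z -1.86
5 ds 0.1343 dh -0.1233 units x -2.18 y -0.51 z -2.05
0 ds 0.1353 dh -0.1350 units x -2.20 y -0.51 z -2.25
```

```bash
python3 -m crank '[{"linear":[-0.1,-0.02,-0.04],"rot":[0,0,0],"hand":0},{"linear":[-0.1,-0.02,-0.04],"rot":[0,0,0],"hand":0},{"linear":[-0.1,-0.03,-0.04],"rot":[0,0,0],"hand":0}]'|grep force;python3 -m crank '[{"linear":[-0.1,-0.02,-0.04],"rot":[0,0,0],"hand":0},{"linear":[-0.1,-0.02,-0.04],"rot":[0,0,0],"hand":0}]' >/dev/null; python3 sh.py
```

```text
force: [1.5, 1.3, 2.3]
t 16.32 s 0.0191 lat 0.0002 h 0.1305 F [2.4 0.  3.3] |F| 4.0
axis [ 0.006  0.004 -1.   ]
80 ds -0.0115 dh 0.0035 units x 0.19 y 0.04 z 0.06
75 ds 0.0001 dh 0.0015 units x -0.00 y -0.00 z 0.02
70 ds 0.0115 dh -0.0016 units x -0.19 y -0.04 z -0.03
65 ds 0.0225 dh -0.0056 units x -0.37 y -0.09 z -0.09
60 ds 0.0332 dh -0.0106 units x -0.54 y -0.13 z -0.18
50 ds 0.0531 dh -0.0232 units x -0.86 y -0.20 z -0.39
40 ds 0.0705 dh -0.0391 units x -1.14 y -0.27 z -0.65
30 ds 0.0848 dh -0.0578 units x -1.38 y -0.32 z -0.96
20 ds 0.0957 dh -0.0787 units x -1.55 y -0.36 z -1.31
10 ds 0.1028 dh -0.1011 units x -1.67 y -0.39 z -1.69
5 ds 0.1049 dh -0.1127 units x -1.70 y -0.40 z -1.88
0 ds 0.1059 dh -0.1245 units x -1.72 y -0.40 z -2.07
```

```bash
python3 -m crank '[{"linear":[-0.12,-0.03,-0.02],"rot":[0,0,0],"hand":0},{"linear":[-0.12,-0.03,-0.03],"rot":[0,0,0],"hand":0},{"linear":[-0.12,-0.03,-0.04],"rot":[0,0,0],"hand":0},{"linear":[-0.12,-0.03,-0.05],"rot":[0,0,0],"hand":0},{"linear":[-0.12,-0.03,-0.05],"rot":[0,0,0],"hand":0}]'|grep force; python3 sh.py|grep -vE '^(80|75|70) '
```

```text
force: [3.6, 1.2, -0.2]
t 16.95 s 0.0583 lat 0.0001 h 0.1170 F [ 3.6  1.2 -0.2] |F| 3.8
axis [ 0.006  0.005 -1.   ]
65 ds -0.0167 dh 0.0079 units x 0.27 y 0.06 z 0.13
60 ds -0.0060 dh 0.0029 units x 0.10 y 0.02 z 0.05
50 ds 0.0139 dh -0.0097 units x -0.23 y -0.05 z -0.16
40 ds 0.0313 dh -0.0256 units x -0.51 y -0.12 z -0.43
30 ds 0.0456 dh -0.0443 units x -0.74 y -0.17 z -0.74
20 ds 0.0565 dh -0.0652 units x -0.92 y -0.21 z -1.09
10 ds 0.0636 dh -0.0876 units x -1.03 y -0.24 z -1.46
5 ds 0.0657 dh -0.0992 units x -1.07 y -0.25 z -1.65
0 ds 0.0667 dh -0.1110 units x -1.08 y -0.25 z -1.85
```

```bash
python3 -m crank '[{"linear":[-0.1,-0.025,-0.07],"rot":[0,0,0],"hand":0},{"linear":[-0.1,-0.025,-0.08],"rot":[0,0,0],"hand":0},{"linear":[-0.1,-0.02,-0.08],"rot":[0,0,0],"hand":0},{"linear":[-0.09,-0.02,-0.09],"rot":[0,0,0],"hand":0},{"linear":[-0.09,-0.02,-0.1],"rot":[0,0,0],"hand":0}]'|grep force; python3 sh.py|grep -vE '^(80|75|70|65) '
```

```text
force: [4.5, 0.6, 2.0]
t 17.57 s 0.0892 lat 0.0001 h 0.0914 F [4.5 0.6 2. ] |F| 4.9
axis [ 0.009  0.005 -1.   ]
40 ds 0.0004 dh -0.0000 units x -0.01 y -0.00 z -0.00
30 ds 0.0147 dh -0.0187 units x -0.24 y -0.06 z -0.31
20 ds 0.0256 dh -0.0396 units x -0.42 y -0.10 z -0.66
10 ds 0.0327 dh -0.0621 units x -0.53 y -0.12 z -1.03
5 ds 0.0348 dh -0.0737 units x -0.56 y -0.13 z -1.23
0 ds 0.0358 dh -0.0854 units x -0.58 y -0.14 z -1.42
```

```bash
python3 -m crank '[{"linear":[-0.07,-0.015,-0.1],"rot":[0,0,0],"hand":0},{"linear":[-0.07,-0.015,-0.1],"rot":[0,0,0],"hand":0},{"linear":[-0.06,-0.015,-0.11],"rot":[0,0,0],"hand":0},{"linear":[-0.06,-0.015,-0.12],"rot":[0,0,0],"hand":0},{"linear":[-0.05,-0.01,-0.12],"rot":[0,0,0],"hand":0}]'|grep force; python3 sh.py|grep -vE '^(80|75|70|65) '
```

```text
force: [0.2, -0.9, 5.1]
t 18.2 s 0.1119 lat -0.0001 h 0.0563 F [ 0.2 -0.9  5.1] |F| 5.2
axis [ 0.005  0.004 -1.   ]
20 ds 0.0029 dh -0.0045 units x -0.05 y -0.01 z -0.08
10 ds 0.0101 dh -0.0270 units x -0.16 y -0.04 z -0.45
5 ds 0.0121 dh -0.0386 units x -0.20 y -0.05 z -0.64
0 ds 0.0131 dh -0.0503 units x -0.21 y -0.05 z -0.84
```

```bash
python3 -m crank '[{"linear":[-0.04,-0.01,-0.1],"rot":[0,0,0],"hand":0},{"linear":[-0.04,-0.01,-0.1],"rot":[0,0,0],"hand":0},{"linear":[-0.04,-0.01,-0.1],"rot":[0,0,0],"hand":0},{"linear":[-0.03,0,-0.1],"rot":[0,0,0],"hand":0},{"linear":[-0.02,0,-0.1],"rot":[0,0,0],"hand":0}]'|grep force; python3 sh.py|grep -vE '^(80|75|70|65) '
```

```text
force: [4.1, -3.0, 5.1]
t 18.82 s 0.1220 lat 0.0001 h 0.0249 F [ 4.1 -3.   5.1] |F| 7.2
axis [ 0.007  0.004 -1.   ]
10 ds -0.0001 dh 0.0045 units x 0.00 y 0.00 z 0.07
5 ds 0.0020 dh -0.0071 units x -0.03 y -0.01 z -0.12
0 ds 0.0030 dh -0.0189 units x -0.05 y -0.01 z -0.31
```

```bash
python3 -m crank '[{"linear":[-0.02,0,-0.08],"rot":[0,0,0],"hand":0},{"linear":[-0.02,0,-0.07],"rot":[0,0,0],"hand":0},{"linear":[-0.01,0,-0.06],"rot":[0,0,0],"hand":0},{"linear":[0,0,-0.04],"rot":[0,0,0],"hand":0}]'|grep -E 'pos|force'; python3 sh.py|head -1; for i in 1 2 3; do python3 -m crank '[{"linear":[0,0,-0.02],"rot":[0,0,0],"hand":0}]' | grep -E 'pos|force'; done
```

```text
tool_pos: [0.5026, 0.0806, 0.0857]
force: [3.3, -1.1, 4.7]
t 19.32 s 0.1249 lat 0.0007 h 0.0087 F [ 3.3 -1.1  4.7] |F| 5.8
tool_pos: [0.5024, 0.0806, 0.0844]
force: [4.9, -1.7, 5.2]
tool_pos: [0.5024, 0.0806, 0.0831]
force: [2.9, -2.4, 4.8]
tool_pos: [0.5024, 0.0806, 0.0819]
force: [3.6, -1.6, 5.1]
```

```bash
for i in 1 2; do python3 -m crank '[{"linear":[0,0,-0.02],"rot":[0,0,0],"hand":0}]' | grep -E 'pos|force'; done
```

```text
tool_pos: [0.5023, 0.0806, 0.0806]
force: [2.8, -1.3, 5.0]
tool_pos: [0.5023, 0.0805, 0.0796]
force: [2.6, -0.8, 9.7]
```

```bash
python3 -m crank '[{"linear":[0,0,-0.02],"rot":[0,0,0],"hand":0}]' | grep -E 'pos|force'
```

```text
tool_pos: [0.5023, 0.0806, 0.0787]
force: [2.0, -1.9, 10.1]
```

```bash
python3 -m crank '[{"linear":[0,0,-0.015],"rot":[0,0,0],"hand":0}]' | grep -E 'pos|force'
```

```text
tool_pos: [0.5023, 0.0805, 0.0781]
force: [1.8, -1.7, 8.4]
```

```bash
python3 -m crank '[{"linear":[0,0,-0.02],"rot":[0,0,0],"hand":0}]' | grep -E 'pos|force'
```

```text
tool_pos: [0.5023, 0.0806, 0.0774]
force: [-0.8, -1.5, 13.8]
```

```bash
python3 -m crank '[{"linear":[0,0,-0.025],"rot":[0,0,0],"hand":0}]' | grep -E 'pos|force'
```

```text
tool_pos: [0.5024, 0.0805, 0.0769]
force: [-3.3, -0.4, 20.9]
```

```bash
python3 -m crank '[{"linear":[0,0,0.02],"rot":[0,0,0],"hand":0},{"linear":[0,0,0.05],"rot":[0,0,0],"hand":0},{"linear":[0,0,0.05],"rot":[0,0,0],"hand":0},{"linear":[0,0,0.05],"rot":[0,0,0],"hand":0},{"linear":[0,0,0.05],"rot":[0,0,0],"hand":0}]' | grep -E 'pos|force'
python3 -m crank '[{"linear":[0,0,0.4],"rot":[0,0,0],"hand":0},{"linear":[0,0,0.7],"rot":[0,0,0],"hand":0},{"linear":[0,0,0.8],"rot":[0,0,0],"hand":0},{"linear":[0,0,0.8],"rot":[0,0,0],"hand":0},{"linear":[0,0,0.3],"rot":[0,0,0],"hand":0},{"linear":[0,0,0],"rot":[0,0,0],"hand":0}]' | grep -E 'pos|force'
python3 - <<'E'
from h import *
s=eyes.snapshot('side');save(s['image'],'s7.png');Q=world(s)
for u,v in [(285,205),(272,192),(300,212),(330,200),(300,183)]: print(Q[v,u].round(3))
E
```

```text
tool_pos: [0.4983, 0.0794, 0.0888]
force: [-0.6, 0.1, -0.4]
tool_pos: [0.494, 0.0779, 0.2726]
force: [-0.6, -0.3, -0.1]
[0.473 0.082 0.088]
[0.47  0.16  0.087]
[0.497 0.03  0.085]
[0.604 0.016 0.085]
[0.571 0.143 0.083]
```

View pics/s7.png

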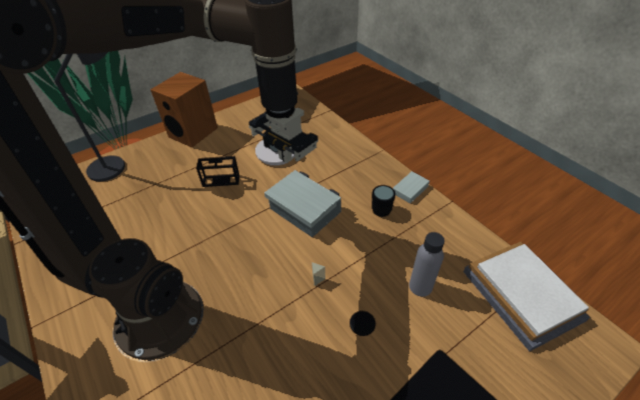

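It looks shut, but the front reads slightly high. I'll wait and check that it stays.

```bash
cat > pl.py <<'E'
from h import *
def f(s):
    Q=world(s);d=Q[...,:2]-[.6244,.1083];x=-(d@np.array([.974,.227]));y=d@np.array([-.227,.974]);z=Q[...,2]
    for a,b in ((.02,.06),(.06,.1),(.1,.15)):
        m=(x>a)&(x<b)&(abs(y)<.09)&(z<.2);print(a,b,m.sum(),np.median(z[m]).round(4))
print(monitor.get_obs()['clock']);
print('before');f(dict(np.load('pics/side0.npz')));print('now');s=eyes.snapshot('side');f(s);save(s['image'],'s8.png')
E
python3 pl.py
python3 -m crank '[{"linear":[0,0,0.2],"rot":[0,0,0],"hand":0},{"linear":[0,0,0],"rot":[0,0,0],"hand":0},{"linear":[0,0,0],"rot":[0,0,0],"hand":0},{"linear":[0,0,0],"rot":[0,0,0],"hand":0},{"linear":[0,0,0],"rot":[0,0,0],"hand":0},{"linear":[0,0,0],"rot":[0,0,0],"hand":0},{"linear":[0,0,0],"rot":[0,0,0],"hand":0},{"linear":[0,0,0],"rot":[0,0,0],"hand":0},{"linear":[0,0,0],"rot":[0,0,0],"hand":0},{"linear":[0,0,0],"rot":[0,0,0],"hand":0},{"linear":[0,0,0],"rot":[0,0,0],"hand":0},{"linear":[0,0,0],"rot":[0,0,0],"hand":0}]' | grep -E 'pos|force'
python3 pl.py
python3 - <<'E'
from h import *
s=eyes.snapshot('scene');save(s['image'],'sc8.png')
for n,q in (('before',dict(np.load('pics/scene0.npz'))),('now',s)):
    Q=world(q);z=Q[...,2]
    m=(z>0.006)&(z<0.12)&(Q[...,0]>0.35)&(Q[...,0]<0.85)&(abs(Q[...,1])<.5)
    c,lab,st,_=cv2.connectedComponentsWithStats(m.astype(np.uint8));print(n)
    for i in range(1,c):
        if st[i,4]>60: p=Q[lab==i];print(st[i].tolist(),((p.min(0)+p.max(0))/2).round(3)[:2])
E
```

```text
21.875
before
0.02 0.06 440 0.0837
0.06 0.1 466 0.0837
0.1 0.15 985 0.0826
now
0.02 0.06 439 0.0838
0.06 0.1 454 0.0839
0.1 0.15 983 0.0827
tool_pos: [0.4921, 0.0772, 0.2802]
force: [0.0, -0.1, -0.2]
23.425
before
0.02 0.06 440 0.0837
0.06 0.1 466 0.0837
0.1 0.15 985 0.0826
now
0.02 0.06 444 0.0839
0.06 0.1 455 0.0841
0.1 0.15 979 0.0824
before
[435, 137, 41, 47, 670] [0.404 0.405]
[258, 149, 15, 23, 246] [ 0.43  -0.154]
[193, 161, 23, 18, 300] [ 0.45  -0.347]
[309, 160, 85, 73, 4474] [0.554 0.102]
[234, 187, 21, 19, 233] [ 0.553 -0.199]
[155, 196, 37, 40, 777] [ 0.666 -0.353]
[439, 206, 68, 57, 2997] [0.638 0.419]
[262, 238, 33, 42, 1121] [ 0.769 -0.062]
[86, 253, 61, 36, 1091] [ 0.818 -0.448]
now
[435, 136, 41, 47, 687] [0.404 0.404]
[258, 149, 15, 23, 246] [ 0.43  -0.155]
[193, 161, 23, 17, 299] [ 0.449 -0.347]
[306, 160, 88, 73, 4844] [0.554 0.094]
[155, 196, 37, 40, 777] [ 0.665 -0.353]
[439, 206, 68, 57, 2996] [0.637 0.419]
[262, 238, 33, 42, 1121] [ 0.77  -0.062]
[87, 253, 60, 36, 1096] [ 0.818 -0.449]
```

View pics/sc8.png

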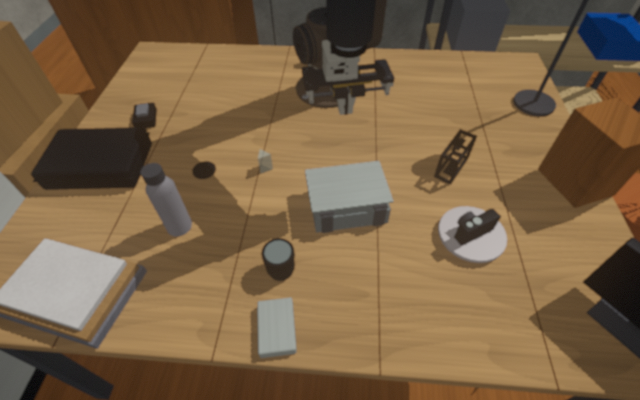

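The hatch at (350,187) is level and has stayed shut for over 3 s. The other objects haven't moved and the tool is clear, so I'll hand in.

```bash
python3 -c "
from plant import ticket;print(ticket.close_job())"
```

```text
the job is handed in; nothing more can be done
None
```

The rear cap is in the box, the hatch is pressed shut over it, and I've handed the job in at about 23 s. I pressed the hatch to its click and it sprang open. I set the cap on the well floor, open side up, then swung the hatch down from behind and pressed it to its click again.

**Last checks**
- The hatch was back at its starting level to within about 0.5 mm, and still there more than 3 s after I let go.
- The cap was seen upright in the well before I closed the hatch.
- The other objects were within about 1 mm of where they started.
- The arm was clear of everything at hand-in.

**Less gentle than I wanted**
- **Closing press:** it peaked at about 21 N in the end-of-row readings, when 10–13 N was enough. The limit is 22 N, and I can't rule out a higher peak between readings. The catch did hold afterwards.
- **Setting the cap down:** the arm read a brief 24 N as the cap and fingers met the floor.

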